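# Sort sealed grain vials by feel of weight

### The job

Two sealed vials of casting grain stand on the bench: take the blue-capped one first and the red-capped one after it, and each time lift the vial just clear of the bench (a centimetre or two), hold it still there for a second to feel its weight, and then stand it in a free well of the dark steel block if it weighs more than 300 g, or of the white block if it weighs less (close to 300 g either will do). The well floors are set at depths you cannot see, so lower each vial gently until you feel it land before you let go: do not drop it and do not jam it down. Leave the brown bottle and the black cuff where they are.

Things in the scene. Friction and masses are not known exactly. Their poses are not given: they have to be found in the camera images.
- blue_vial_center (a point): centre (half-way up) of a sealed opaque aluminium vial with a blue ribbed cap, standing on the bench. 84 mm tall: cylinder 30 mm diameter up to 68 mm, cap 26 mm diameter above; z along its axis, foot 42 mm below this point. Its weight, anywhere from 100 to 500 g, cannot be seen and is unrelated to the other vial's
- red_vial_center (a point): centre (half-way up) of a sealed opaque aluminium vial with a red ribbed cap, standing on the bench. 84 mm tall: cylinder 30 mm diameter up to 68 mm, cap 26 mm diameter above; z along its axis, foot 42 mm below this point. Its weight, anywhere from 100 to 500 g, cannot be seen and is unrelated to the other vial's
- blue_vial: the blue-capped vial as a body; origin at the centre of its foot
- red_vial: the red-capped vial as a body; origin at the centre of its foot
- heavy_block: where vials over 300 g belong: dark steel block fixed to the bench, 60 x 140 x 40 mm (own x, y, z); origin at the centre of its underside on the bench top, z up. Two upright round wells, 33 mm diameter with chamfered mouths, lie at own y = -35 and +35 mm; mouths at z = 40 mm
- light_block: where vials under 300 g belong: white plastic block fixed to the bench, 60 x 140 x 40 mm (own x, y, z); origin at the centre of its underside on the bench top, z up. Two upright round wells, 33 mm diameter with chamfered mouths, lie at own y = -35 and +35 mm; mouths at z = 40 mm
- heavy_block_hole0 (a point): centre of the mouth of the dark steel block's well at own y = -35 mm, 40 mm above the bench. Its floor is a pad screw-set at an unknown height, different in every well: top 8 to 24 mm above the bench (16 to 32 mm below this point); the pad yields about 1 mm per 6 N, 2.5 mm at most, then is rigid
- heavy_block_hole1 (a point): centre of the mouth of the dark steel block's well at own y = +35 mm, 40 mm above the bench. Its floor is a pad screw-set at an unknown height, different in every well: top 8 to 24 mm above the bench (16 to 32 mm below this point); the pad yields about 1 mm per 6 N, 2.5 mm at most, then is rigid
- light_block_hole0 (a point): centre of the mouth of the white block's well at own y = -35 mm, 40 mm above the bench. Its floor is a pad screw-set at an unknown height, different in every well: top 8 to 24 mm above the bench (16 to 32 mm below this point); the pad yields about 1 mm per 6 N, 2.5 mm at most, then is rigid
- light_block_hole1 (a point): centre of the mouth of the white block's well at own y = +35 mm, 40 mm above the bench. Its floor is a pad screw-set at an unknown height, different in every well: top 8 to 24 mm above the bench (16 to 32 mm below this point); the pad yields about 1 mm per 6 N, 2.5 mm at most, then is rigid
- brown_bottle: loose amber bottle with a black cap, 41 mm diameter, 98 mm tall, standing near the work; a bystander; origin at the centre of its foot
- leather_cuff: small loose black cuff, 35 x 36 x 29 mm; a bystander; origin at the centre of its underside
Not all that is in view belongs to the job. Of the things like the heavy_block, leave any that is pink; of the rest the smaller one is meant.

How it is judged (in metres and radians):
On the way, in this order (a step that is already met when the one before it is completed fails the run):
1. the blue-capped vial is held still just clear of the bench (foot 2 to 50 mm up), touching neither block, for half a second (height (world z) of blue_vial_center between 0.044 and 0.092 m and linear speed of blue_vial below 0.02 m/s and contact force between the fingers and blue_vial above 1 N and contact force between blue_vial and heavy_block below 0.05 N and contact force between blue_vial and light_block below 0.05 N), for 0.5 s.
2. the blue-capped vial stands released on the floor of a well of the block for its weight (height (world z) of blue_vial_center between 0.046 and 0.068 m and angle between blue_vial_center's own z axis and vertical below 0.12 rad and contact force between the fingers and blue_vial below 0.1 N and linear speed of blue_vial below 0.02 m/s and ((x of blue_vial_center in the frame of heavy_block between -0.006 and 0.006 m and y of blue_vial_center in the frame of heavy_block between -0.06 and 0.06 m and contact force between blue_vial and heavy_block above 2.5 N) or (x of blue_vial_center in the frame of light_block between -0.006 and 0.006 m and y of blue_vial_center in the frame of light_block between -0.06 and 0.06 m and contact force between blue_vial and light_block between 0.5 and 3.4 N))), for 0.2 s.
3. the red-capped vial is held still just clear of the bench (foot 2 to 50 mm up), touching neither block, for half a second (height (world z) of red_vial_center between 0.044 and 0.092 m and linear speed of red_vial below 0.02 m/s and contact force between the fingers and red_vial above 1 N and contact force between red_vial and heavy_block below 0.05 N and contact force between red_vial and light_block below 0.05 N), for 0.5 s.
4. the red-capped vial stands released on the floor of a well of the block for its weight (height (world z) of red_vial_center between 0.046 and 0.068 m and angle between red_vial_center's own z axis and vertical below 0.12 rad and contact force between the fingers and red_vial below 0.1 N and linear speed of red_vial below 0.02 m/s and ((x of red_vial_center in the frame of heavy_block between -0.006 and 0.006 m and y of red_vial_center in the frame of heavy_block between -0.06 and 0.06 m and contact force between red_vial and heavy_block above 2.5 N) or (x of red_vial_center in the frame of light_block between -0.006 and 0.006 m and y of red_vial_center in the frame of light_block between -0.06 and 0.06 m and contact force between red_vial and light_block between 0.5 and 3.4 N))), for 0.2 s.
At the end, for the whole second after the job is handed in: Both vials stand upright (within 0.12 rad), released and at rest on the floor of a well, their whole weight on the block: in the dark steel block if the vial presses on it with more than 2.5 N (255 g), in the white block if with less than 3.4 N (345 g); between these either block is right (all of step 2 and all of step 4); the robot touches nothing.
It fails at once if the blue vial is pushed against a block with more than 20 N (contact force between blue_vial and heavy_block above 20 N or contact force between blue_vial and light_block above 20 N).
It fails at once if the red vial is pushed against a block with more than 20 N (contact force between red_vial and heavy_block above 20 N or contact force between red_vial and light_block above 20 N).
It fails at once if the blue vial is dropped (moves faster than 0.2 m/s with no finger on it) (linear speed of blue_vial above 0.2 m/s and contact force between the fingers and blue_vial below 0.05 N).
It fails at once if the red vial is dropped (moves faster than 0.2 m/s with no finger on it) (linear speed of red_vial above 0.2 m/s and contact force between the fingers and red_vial below 0.05 N).
It fails at once if the brown bottle or the cuff is moved by more than 30 mm (distance of any of brown_bottle, leather_cuff from where it was at the start of the episode above 0.03 m).
It also fails if it takes over 61 s, if anything falls off the work surface, if the arm or the gripper's body presses on something with over 40 N, if the wrist force passes 120 N, or if a joint passes its speed limit or range.

### The arm

A 6-joint arm with a two-finger parallel gripper is mounted at the origin on a cart in front of the work surface, level with it; the furniture and walls round the work are solid. World frame = base frame: x ahead of the robot, y to its left, z up, the work surface at z = 0. Lengths are in mm, angles in rad, forces in N, time in s.
With the tool pointing down it reaches from about 400 to 925 mm from the base axis. Payload 12.5 kg.
Tool frame: the origin (TCP) lies at the very end of the fingers, on their centre line; the grasp point (between the pads) lies 19 mm behind it (env.tcp_to_grasp is the distance from the TCP to the grasp point, in mm); z points along the fingers, x is the direction in which the jaws open and shut, and the axes are right-handed (so a half turn about z gives the same grasp; the last joint's range is limited). The gripper opens to 95 mm and grips with 3 to 60 N. Pads are 20 mm wide; open, the fingers measure 119 mm over their backs; the gripper's body (75 mm by 180 mm) begins 59 mm behind the grasp point.
Start: joints at [1.027, 0.491, 1.559, -0, 1.092, -0.106], TCP at [264.954, 566.08, 214.661] pointing down, gripper open.
Joint ranges: [-3.1, 3.1], [-0.84, 2.19], [0.05, 2.79], [-1.13, 4.28], [0.06, 2.93], [-2.69, 2.69]. Speed limits (rad/s): [2.22, 2.22, 2.79, 3.14, 3.14, 3.14].

### API

Orientations are given as [roll, pitch, yaw] about the fixed x, y, z axes, in that order (R = Rz(yaw) Ry(pitch) Rx(roll)).
In Python, from cell import env, vision, job gives the robot as it stands.
- The arm moves only by the shell command python3 -m pendant 'ROWS' [OPENING]. ROWS is JSON, a list of rows, each a list of 4 numbers: the shift along the tool's x, y, z in mm, then the turn about the tool's z in degrees. In form: [[tx, ty, tz, turn], ...]. A call has 1 to 8 rows; each row is the pose to reach, as a shift and turn from the pose measured when the call began, along the tool's axes at that moment; what a row does not reach only later rows make up. A row lasts 1/8 s, in which the tool goes at most 62.5 mm and 10.7 degrees, less where a joint would pass 70% of its speed; a pose out of reach is approached as far as the arm can. A call with a gripper value outside its range is refused whole. OPENING is the closure, from 0 (fully open) to 1 (shut), set as the call begins (- or left out, the last holds). The fingers move at their own pace and stop on an object; the grip force is fixed at half the most. Time passes only in rows, so rows that repeat a pose let the fingers close. It gives the time, the measured TCP pose, the force and the opening at its end, in the units of the state.
- env.state(): the state, without advancing time (a new reading comes with each control period).
- vision.read_camera(name): name is "scene" or "side" or "wrist"; returns a dict with "pixels" (480x640x3 uint8, red, green, blue), "intrinsics" (3x3 intrinsics, pixels), "R" (3x3) and "t" (3): a world point X has camera coordinates R X + t; the wrist camera has in their place "tool_from_camera" (4x4, takes a point from camera to tool coordinates, whose origin is the TCP and whose axes are the tool frame's). Camera axes: x right, y down, z forward; pixel columns grow to the right and rows downward; lengths in mm; the calibration is good to about 2 mm. The wrist camera is an equidistant fisheye: a pixel r from the principal point sees the ray r / f radians off the axis. A picture is of the moment at which its call begins: read the wrist's pose just before it. There is no depth.
- job.job_done(): hands the job in, once; it reports no verdict.
Trained networks look in a picture, given as the dict that the camera call returned (one of the last four; its "shot" number tells which), for a name from the list of things; names that differ only in an ending like _2 or _b are one class to them, and where a whole thing is asked for, a point or a joint stands for the part that bears it (a point fixed in the world has none). Each returns a list of dicts, best first, with "confidence" (0 to 1); they miss things now and then, are a little off and sometimes report something else, mostly with a low value. They report only what shows in the picture. A call takes as long as a camera call. They do not tell look-alikes from the thing itself.
- vision.find_in(picture, query): "at" ([x, y, z] in mm, in the coordinates of the camera as it stood for that picture, good to about 4 mm: the middle of the surface that is visible of it).
- vision.regions_of(picture, query): "pixels" (480x640 bool, what is visible of it).
The state is a dict: "t": time; "joints": joint angles; "qvel": joint speeds; "tau": joint torques, N m; "eef_pos": TCP position; "tcp_rot": TCP orientation; "ft_force": force on the tool from outside, world axes, zero at the start; "moment": the same for the moment, N m; "opening": opening from 0.0 (shut) to 1.0 (fully open).
Only numpy, scipy, OpenCV 4.12 (cv2) and the standard library are available. Lean on these libraries where they do the work, as an engineer would, in place of code of your own. Each camera call takes 0.05 s, during which the arm holds its last target.

## Working session

There is one attempt and no reset: what is moved stays moved. The work goes in short steps, Python scripts to look and compute and a shell command to move; the robot and the scene stay as the last step left them, time stands still between calls to the robot, and variables do not carry over. Pictures are saved under pics/ and viewed, and the job is handed in when it is done.

```bash
mkdir -p pics; ls
python3 - <<'E'
from cell import env, vision, job
import cv2
s=env.state(); print(s)
for n in ("scene","side","wrist"):
    p=vision.read_camera(n); cv2.imwrite(f"pics/{n}0.png",p["pixels"][:,:,::-1])
    print(n,p["intrinsics"].tolist(),[ (k,p[k].tolist()) for k in("R","t","tool_from_camera") if k in p])
    for q in ("blue_vial","red_vial","heavy_block","light_block","brown_bottle","leather_cuff"):
        if n=="wrist":break
        for d in vision.find_in(p,q):
            c=d["at"]; 
            print(q,round(d["confidence"],2),(p["R"].T@(c-p["t"])).round(0))
print(env.state()["t"])
E
```

```text
pics
{'t': 0.0, 'joints': array([ 1.02741643e+00,  4.91519688e-01,  1.55946099e+00, -1.75605798e-05,
        1.09171377e+00, -1.05560510e-01]), 'qvel': array([ 0.00112571, -0.00082471, -0.00021373, -0.00086257,  0.00037585,
        0.00038948]), 'tau': array([-6.05736773e-05, -6.12658811e+01, -2.58181626e+01,  6.93409634e-02,
        4.82988730e-02, -6.07353945e-05]), 'eef_pos': array([264.80699205, 565.8480561 , 214.08255061]), 'tcp_rot': array([-3.14149205e+00,  1.09730120e-03,  1.13298510e+00]), 'ft_force': array([ 0.4782901 ,  0.22637387, -0.86856629]), 'moment': array([ 0.0327992 ,  0.04267442, -0.02145453]), 'opening': 1.0004525006972207}
scene [[459.00965267335994, 0.0, 314.8022535893361], [0.0, 459.00965267335994, 231.35706258515148], [0.0, 0.0, 1.0]] [('R', [[0.8590373726147184, -0.5116674107067314, -0.015850970691736552], [-0.3861198099694404, -0.6273041886269657, -0.6763142370823102], [0.33610457420327444, 0.5870995790764401, -0.736442665417955]]), ('t', [-454.8761297894673, 288.07162287914326, 740.8570441549681])]
blue_vial 0.75 [431. 112.  54.]
red_vial 0.72 [ 459. -138.
[... 613 characters left out ...]
al 0.93 [430. 110.  57.]
red_vial 0.58 [ 457. -139.   62.]
heavy_block 0.92 [ 566. -191.   40.]
heavy_block 0.85 [388. 264.  52.]
heavy_block 0.67 [ 728. -154.   36.]
light_block 0.82 [572. 145.  37.]
brown_bottle 0.69 [711.   1.  57.]
leather_cuff 0.64 [596.  12.  16.]
wrist [[371.64829954431775, 0.0, 332.29760032617713], [0.0, 371.64829954431775, 239.40488144686023], [0.0, 0.0, 1.0]] [('tool_from_camera', [[0.9999997694540878, 0.0006335173329182896, 0.0002444331382865759, 0.5934579455816325], [-0.000676106499360121, 0.9623458494349136, 0.2718271674343726, -76.4641131787935], [-6.302199396668388e-05, -0.27182727002856394, 0.9623460558951987, -171.0397523325686], [0.0, 0.0, 0.0, 1.0]])]
0.75
```

View pics/scene0.png

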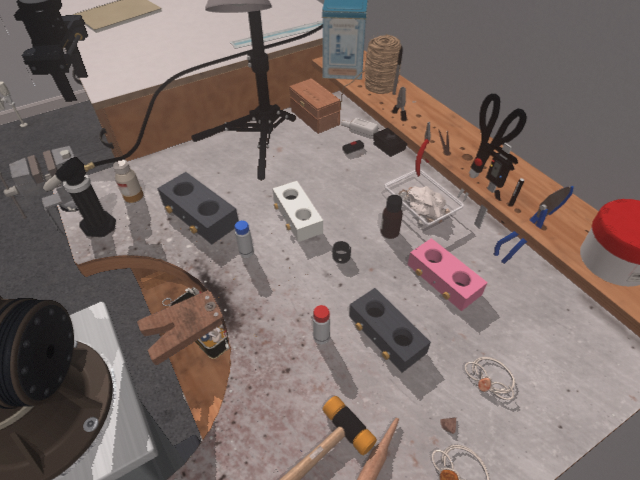

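View pics/side0.png

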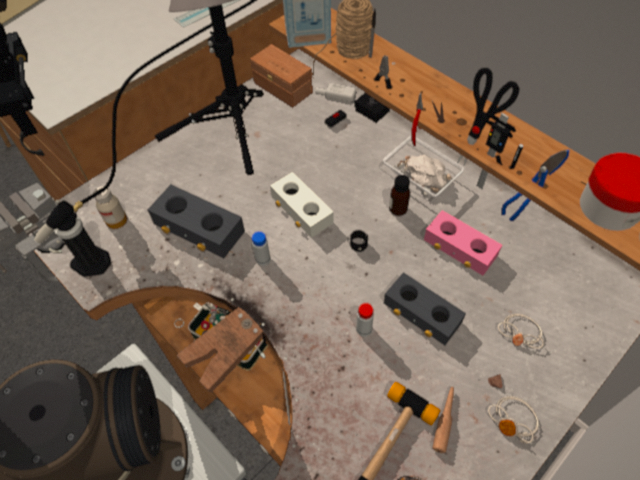

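View pics/wrist0.png

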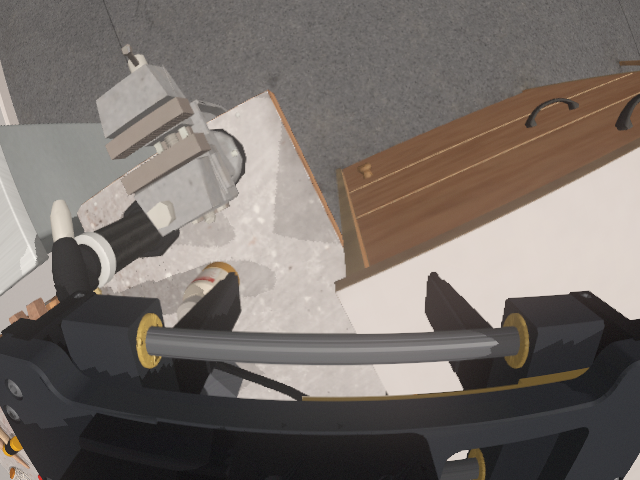

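The dark-steel-block candidates are the dark block at scene (198,207), the dark block at (388,330) and the pink one at (447,272), which is excluded. The right-hand dark block (388,330) looks smaller. I'll check it in crops and measure the holes.

```bash
cat > h.py <<'E'
import numpy as np, cv2
from cell import env, vision, job
def ray(p,u,v):
    d=p["R"].T@np.linalg.inv(p["intrinsics"])@[u,v,1]; o=-p["R"].T@p["t"]; return o,d/np.linalg.norm(d)
def onz(p,u,v,z):
    o,d=ray(p,u,v); return o+d*(z-o[2])/d[2]
def proj(p,X):
    c=p["R"]@np.array(X)+p["t"]; c=p["intrinsics"]@c; return c[:2]/c[2]
def tri(prs):
    A=0;b=0
    for o,d in prs:
        M=np.eye(3)-np.outer(d,d);A=A+M;b=b+M@o
    return np.linalg.solve(A,b)
def mask(p,q,xy):  # region containing/nearest pixel xy
    best=None
    for r in vision.regions_of(p,q):
        m=r["pixels"]; ys,xs=np.nonzero(m); c=np.array([xs.mean(),ys.mean()])
        d=np.linalg.norm(c-xy)
        if best is None or d<best[0]: best=(d,m,c)
    return best
E
python3 - <<'E'
from h import *
P={n:vision.read_camera(n) for n in("scene","side")}
approx={"heavy_block":(566,-193,40),"BIG":(390,262,47),"light_block":(572,143,40)}
for n,p in P.items():
    np.savez(f"{n}.npz",**{k:p[k] for k in("pixels","R","t","intrinsics")})
    for k,X in approx.items():
        u,v=proj(p,X).astype(int)
        c=p["pixels"][v-60:v+60,u-60:u+60,::-1]
        cv2.imwrite(f"pics/c_{n}_{k}.png",cv2.resize(c,None,fx=3,fy=3,interpolation=cv2.INTER_CUBIC)); print(n,k,u-60,v-60)
a=np.vstack([np.hstack([cv2.imread(f"pics/c_{n}_{k}.png") for k in approx]) for n in P])
cv2.imwrite("pics/crops.png",cv2.resize(a,(800,533)))
for n,p in P.items():
    for k,X in approx.items():
        for q in (["heavy_block_hole0","light_block_hole0"] if n=="x" else [("heavy_block" if k=="BIG" else k)]):
            d,m,c=mask(p,q,proj(p,X)); print(n,k,d,m.sum(),cv2.minAreaRect(np.argwhere(m)[:,::-1].astype(np.float32)))
    for q in("blue_vial","red_vial"):
        for r in vision.regions_of(p,q):
            m=r["pixels"]; ys,xs=np.nonzero(m); print(n,q,r["confidence"],xs.min(),xs.max(),ys.min(),ys.max(),xs.mean(),ys.mean())
            rgb=p["pixels"].astype(int); col=(rgb[...,2]-rgb[...,0]>40) if q[0]=="b" else (rgb[...,0]-rgb[...,1]>60)
            cm=cv2.dilate(m.astype(np.uint8),np.ones((7,7)))&col; yy,xx=np.nonzero(cm); print("  cap",xx.mean(),yy.mean(),xx.min(),xx.max(),yy.min(),yy.max())
E
```

```text
scene heavy_block 330 266
scene BIG 136 144
scene light_block 237 148
side heavy_block 367 246
side BIG 137 159
side light_block 243 143
scene heavy_block 3.18825978538174 3528 ((386.5000305175781, 329.0000305175781), (88.38834381103516, 44.547725677490234), 45.0)
scene BIG 2.935457390208961 3188 ((196.5839385986328, 205.92108154296875), (84.69454193115234, 44.31690979003906), 37.30394744873047)
scene light_block 3.024363794329812 1866 ((296.5692443847656, 211.24615478515625), (63.753849029541016, 34.977787017822266), 60.2551155090332)
scene blue_vial 0.79 234 251 221 255 243.14915966386553 237.7731092436975
  cap 241.37974683544303 226.9620253164557 234 248 220 234
scene red_vial 0.81 313 329 305 343 320.8775862068965 324.22241379310344
  cap 321.046875 312.3645833333333 314 329 305 321
side heavy_block 4.242221358107137 3060 ((422.6233215332031, 308.54046630859375), (80.64762115478516, 41.691139221191406), 34.87532424926758)
side BIG 1.9682236887544493 4049 ((195.61192321777344, 221.29766845703125), (96.3882827758789, 48.70451354980469), 25.94229507446289)
side light_block 2.7770832580556237 2192 ((300.5000305175781, 205.50001525878906), (69.29645538330078, 35.35533905029297), 45.0)
side blue_vial 0.7 252 270 231 265 260.9140625 248.318359375
  cap 258.5487804878049 238.15853658536585 252 265 231 245
side red_vial 0.94 354 374 303 336 364.03350970017635 319.636684303351
  cap 365.421875 310.0260416666667 358 373 303 318
side red_vial 0.64 252 269 232 266 260.7723577235772 248.54674796747966<stdin>:20: RuntimeWarning: Mean of empty slice.
  ret = ret.dtype.type(ret / rcount)
Traceback (most recent call last):
ValueError: zero-size array to reduction operation minimum which has no identity
```

View pics/crops.png

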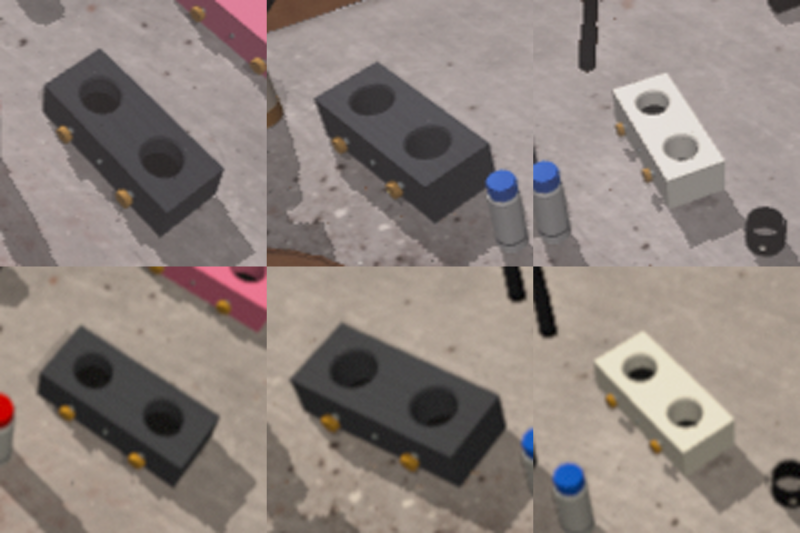

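Run:
```python
from h import *
P={n:dict(np.load(f"{n}.npz")) for n in("scene","side")}
H={"heavy":{"scene":[(375,308.8),(402.5,336.7)],"side":[(408.9,292.6),(440.4,313.7)]},
"light":{"scene":[(290.4,193.9),(303,214.2)],"side":[(291,188.2),(311.3,208)]},
"BIG":{"scene":[(183.4,188.5),(208.6,207.9)],"side":[(137+39,159+46),(137+75,159+63)]}}
for k,d in H.items():
  for n,l in d.items():
    a,b=[onz(P[n],*x,40) for x in l]; m=(a+b)/2
    print(k,n,a.round(1),b.round(1),np.linalg.norm(a-b).round(1),"ctr",m.round(1),"dir",np.degrees(np.arctan2(*(a-b)[[1,0]])).round(1))
  for i in(0,1): print("  tri",tri([ray(P[n],*d[n][i]) for n in P]).round(1))
V={"blue":{"scene":(241.4,227),"side":(258.5,238.2)},"red":{"scene":(321,312.4),"side":(365.4,310)}}
for k,d in V.items(): print(k,tri([ray(P[n],*d[n]) for n in P]).round(1),[onz(P[n],*d[n],78).round(1) for n in P])
```

```text
heavy scene [ 564.9 -150.3   40. ] [ 571.9 -219.4   40. ] 69.5 ctr [ 568.4 -184.8   40. ] dir 95.8
heavy side [ 564.9 -149.9   40. ] [ 571.8 -219.2   40. ] 69.6 ctr [ 568.4 -184.6   40. ] dir 95.7
  tri [ 565.6 -149.5   38.5]
  tri [ 572.4 -219.    38.9]
light scene [581. 191.  40.] [573.3 121.3  40. ] 70.1 ctr [577.2 156.2  40. ] dir 83.7
light side [581.3 191.1  40. ] [574.9 122.5  40. ] 68.8 ctr [578.1 156.8  40. ] dir 84.6
  tri [581.  190.8  40.3]
  tri [575.  123.3  38.2]
BIG scene [383.8 334.1  40. ] [408.9 245.3  40. ] 92.3 ctr [396.4 289.7  40. ] dir 105.8
BIG side [383.5 329.   40. ] [408.7 241.2  40. ] 91.4 ctr [396.1 285.1  40. ] dir 106.0
  tri [381.1 321.1  50.5]
  tri [406.2 234.9  49.5]
blue [435.3 121.4  77.3] [array([435.3, 120.8,  78. ]), array([434.9, 120.9,  78. ])]
red [ 465.6 -129.5   80.9] [array([ 466.9, -127.7,   78. ]), array([ 466.3, -128.7,   78. ])]
```

The left dark block has 91 mm hole pitch and is about 50 mm tall, so it is a larger look-alike. The right one, centred near (568,-185), has 70 mm pitch and is 40 mm tall, so it is the heavy_block. Next I'll move above the blue vial.

```bash
python3 -m pendant '[[-30,30,0,6],[-75,78,0,15],[-120,126,5,24],[-165,173,10,33],[-210,220,15,42],[-255,267,22,51],[-295,310,30,59],[-328,344,40,65]]' 0.35
python3 -m pendant '[[0,0,0,0],[0,0,0,0]]'
python3 - <<'E'
from h import *
s=env.state(); p=vision.read_camera("wrist"); print(s["t"],s["eef_pos"].round(1),s["tcp_rot"].round(3),s["opening"],s["ft_force"].round(2))
cv2.imwrite("pics/w1.png",p["pixels"][:,:,::-1])
from scipy.spatial.transform import Rotation as Ro
T=p["tool_from_camera"];R=Ro.from_euler("xyz",s["tcp_rot"]).as_matrix()
for q in("blue_vial","light_block","red_vial"):
    for d in vision.find_in(p,q):
        print(q,d["confidence"],(R@(T[:3,:3]@d["at"]+T[:3,3])+s["eef_pos"]).round(1))
E
```

```text
t: 2.35
eef_pos: [438.2, 121.2, 174.8]
tcp_rot: [-3.141, -0.002, -0.006]
ft_force: [0.8, 1.9, -0.5]
opening: 0.648
t: 2.6
eef_pos: [438.2, 121.3, 175.0]
tcp_rot: [-3.141, -0.002, -0.006]
ft_force: [0.0, 0.9, -0.7]
opening: 0.651
2.6 [438.2 121.3 175. ] [-3.141e+00 -2.000e-03 -6.000e-03] 0.6511104984329317 [ 0.04  0.91 -0.72]
blue_vial 0.8 [433.6 128.6  83.3]
light_block 0.56 [573.4 161.6  40.5]
```

View pics/w1.png

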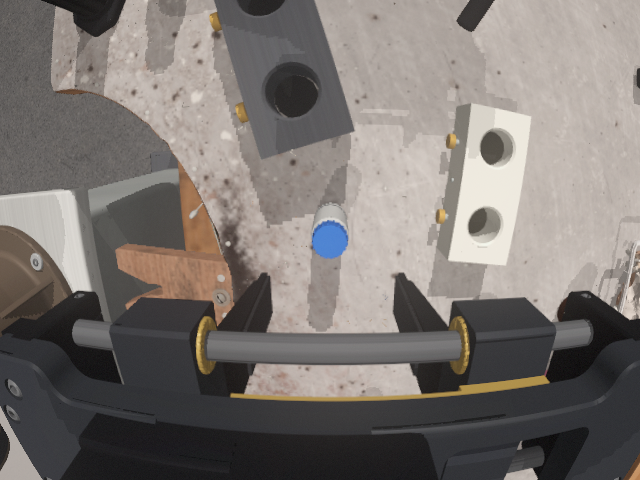

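The wrist view shows the blue cap top at about (330,241) and the white block's wells at about (497,147) and (485,225). I'll turn these into world positions.

```bash
cat >> h.py <<'E'
from scipy.spatial.transform import Rotation as Ro
def wray(p,s,u,v):
    K=p["intrinsics"]; T=p["tool_from_camera"]; R=Ro.from_euler("xyz",s["tcp_rot"]).as_matrix()
    x,y=u-K[0,2],v-K[1,2]; r=np.hypot(x,y); th=r/K[0,0]
    d=np.array([np.sin(th)*x/r,np.sin(th)*y/r,np.cos(th)])
    return R@T[:3,3]+s["eef_pos"], R@T[:3,:3]@d
def wz(p,s,u,v,z):
    o,d=wray(p,s,u,v); return (o+d*(z-o[2])/d[2]).round(1)
E
python3 - <<'E'
from h import *
s=env.state(); p=vision.read_camera("wrist")
im=p["pixels"].astype(int); m=(im[...,2]-im[...,0]>60).astype(np.uint8)
n,l,st,c=cv2.connectedComponentsWithStats(m); i=1+st[1:,4].argmax(); print(st[i],c[i])
c=cv2.resize(p["pixels"][195:265,295:365,::-1],None,fx=5,fy=5); d=cv2.resize(p["pixels"][110:260,430:540,::-1],None,fx=4,fy=4)
cv2.imwrite("pics/c1.png",c);cv2.imwrite("pics/c2.png",d)
print(wz(p,s,330,239,84),wz(p,s,497,147,40),wz(p,s,485,225,40))
E
```

```text
[ 312  222   36   38 1061] [329.75400566 240.74458058]
[436.9 125.8  84. ] [582.5 196.3  40. ] [575.9 126.1  40. ]
```

View pics/c1.png

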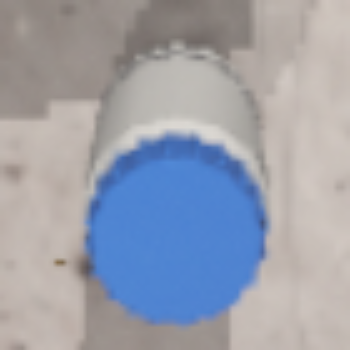

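View pics/c2.png

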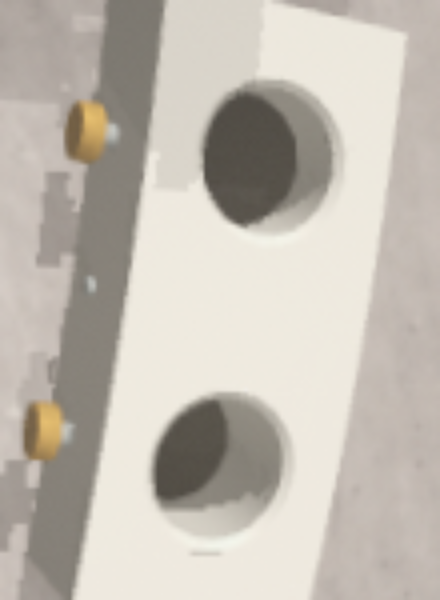

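```bash
python3 -m pendant '[[-1,-3.5,25,0],[-1,-3.5,55,0],[-1,-3.5,85,0],[-1,-3.5,110,0],[-1,-3.5,126,0],[-1,-3.5,134,0],[-1,-3.5,134,0]]' 0.35
python3 - <<'E'
from h import *
s=env.state(); p=vision.read_camera("wrist");print(s["eef_pos"].round(1),s["tcp_rot"].round(3)); cv2.imwrite("pics/w2.png",p["pixels"][:,:,::-1])
E
```

```text
t: 3.72
eef_pos: [437.1, 126.2, 41.0]
tcp_rot: [-3.141, -0.001, -0.002]
ft_force: [0.9, 0.6, -0.5]
opening: 0.649
[437.1 126.2  41. ] [-3.141e+00 -1.000e-03 -2.000e-03]
```

View pics/w2.png

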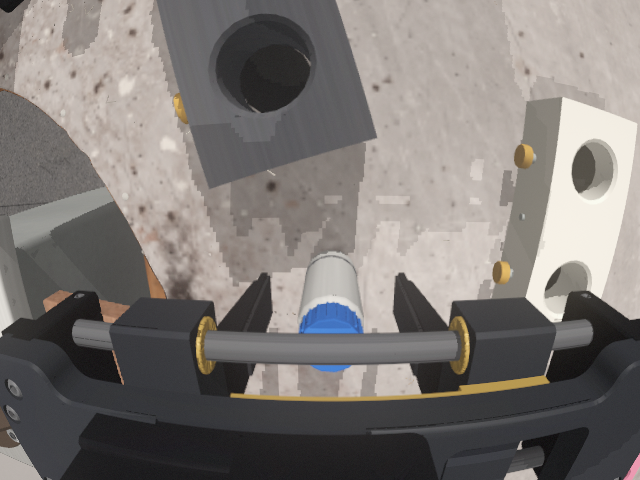

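```bash
cat > w.py <<'E'
from h import *
F=[];p=None
for i in range(10):
    p=vision.read_camera("wrist"); F.append(env.state()["ft_force"])
F=np.array(F);s=env.state();print(s["t"],s["eef_pos"].round(1),s["tcp_rot"].round(3),round(s["opening"],3),"F",F.mean(0).round(2),F.std(0).round(2))
E
python3 w.py; python3 -m pendant '[[0,0,0,0],[0,0,0,0],[0,0,0,0],[0,0,0,0],[0,0,0,0],[0,0,0,0]]' 1; python3 w.py
```

```text
4.275 [437.3 125.9  41.2] [-3.141e+00 -2.000e-03 -3.000e-03] 0.648 F [ 0.06 -0.07 -0.13] [0.42 0.37 0.3 ]
t: 5.03
eef_pos: [437.2, 125.8, 41.1]
tcp_rot: [-3.141, -0.002, -0.003]
ft_force: [-0.5, 0.2, -1.6]
opening: 0.311
5.525 [437.3 125.8  41.1] [-3.141e+00 -2.000e-03 -3.000e-03] 0.312 F [-0.16 -0.08 -1.65] [0.27 0.66 0.68]
```

```bash
python3 -m pendant '[[0,0,-5,0],[0,0,-11,0],[0,0,-17,0],[0,0,-20,0],[0,0,-20,0],[0,0,-20,0],[0,0,-20,0]]'; python3 w.py; python3 w.py
```

```text
t: 6.4
eef_pos: [437.2, 125.8, 61.0]
tcp_rot: [-3.141, -0.002, -0.003]
ft_force: [-0.1, 0.9, -2.4]
opening: 0.306
6.9 [437.2 125.8  61.1] [-3.141e+00 -2.000e-03 -3.000e-03] 0.313 F [-0.03 -0.   -2.28] [0.57 0.47 0.55]
7.4 [437.3 125.8  61.1] [-3.141e+00 -2.000e-03 -3.000e-03] 0.309 F [-0.2   0.09 -1.91] [0.55 0.34 0.48]
```

Blue weighs about 2.0 N (≈200 g), so it goes in the white block. I'll lift it and hover near the well at (575,124).

```bash
python3 -m pendant '[[0,0,-15,0],[5,0,-30,0],[25,0,-39,0],[50,0,-39,0],[75,0,-39,0],[100,0,-39,0],[125,1,-39,0],[138,1,-39,0]]'; python3 -m pendant '[[0,0,0,0],[0,0,0,0]]'
python3 - <<'E'
from h import *
s=env.state(); p=vision.read_camera("wrist");print(s["eef_pos"].round(1),s["tcp_rot"].round(3)); cv2.imwrite("pics/w3.png",p["pixels"][:,:,::-1])
for n in("scene","side"):
    p=vision.read_camera(n);np.savez(f"{n}.npz",**{k:p[k] for k in("pixels","R","t","intrinsics")})
    u,v=proj(p,(575,124,60)).astype(int); print(n,u-60,v-75)
    cv2.imwrite(f"pics/{n}3.png",cv2.resize(p["pixels"][v-75:v+45,u-60:u+60,::-1],None,fx=4,fy=4,interpolation=cv2.INTER_CUBIC))
E
```

```text
t: 8.4
eef_pos: [575.9, 124.3, 100.2]
tcp_rot: [-3.141, -0.002, -0.004]
ft_force: [0.2, -0.2, -2.1]
opening: 0.313
t: 8.65
eef_pos: [575.0, 124.3, 100.0]
tcp_rot: [-3.141, -0.001, -0.003]
ft_force: [-0.8, 1.1, -2.0]
opening: 0.31
[575.  124.3 100. ] [-3.141e+00 -1.000e-03 -3.000e-03]
scene 242 131
side 250 126
```

View pics/w3.png

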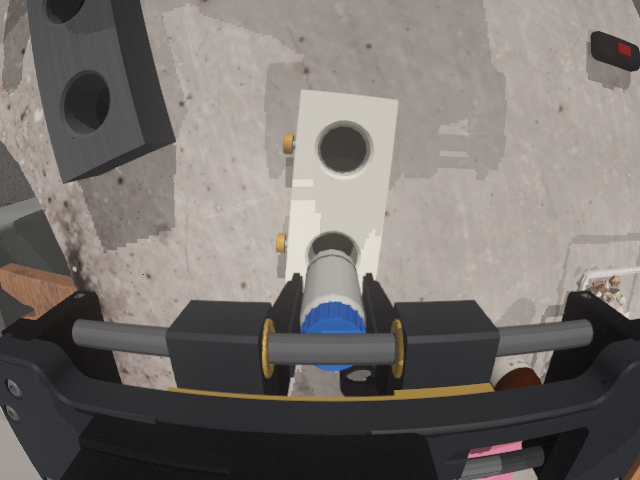

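View pics/scene3.png

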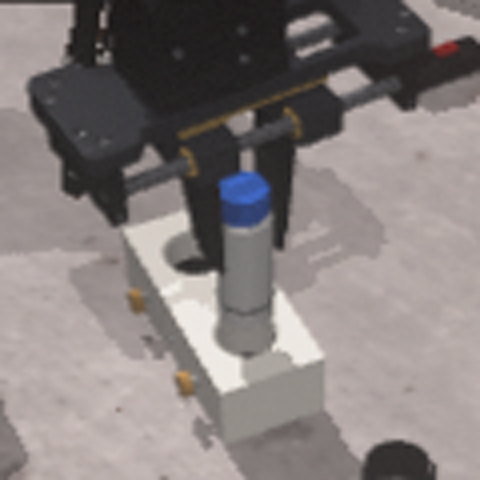

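View pics/side3.png

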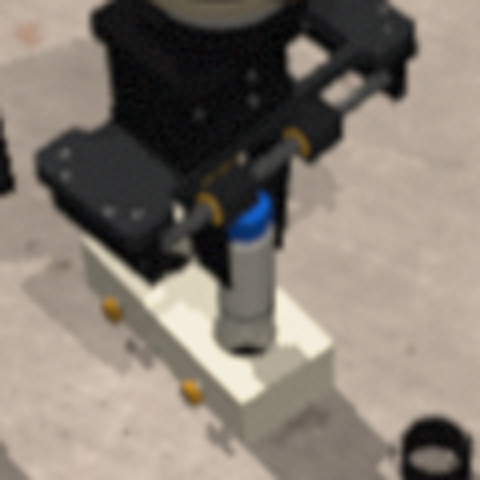

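Run:
```python
import cv2
a=cv2.imread("pics/w3.png")[80:310,260:420]; a=cv2.resize(a,None,fx=2.6,fy=2.6,interpolation=cv2.INTER_CUBIC)
b=cv2.imread("pics/w3.png")[225:300,280:400]; b=cv2.resize(b,None,fx=6,fy=6,interpolation=cv2.INTER_CUBIC)
cv2.imwrite("pics/c3.png",a);cv2.imwrite("pics/c4.png",b)
```

```text
(no output)
```

View pics/c3.png

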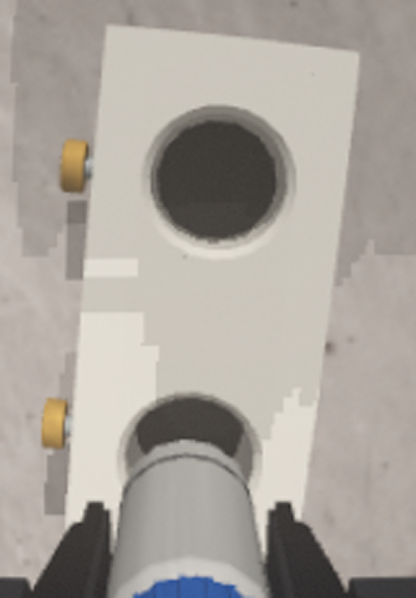

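View pics/c4.png

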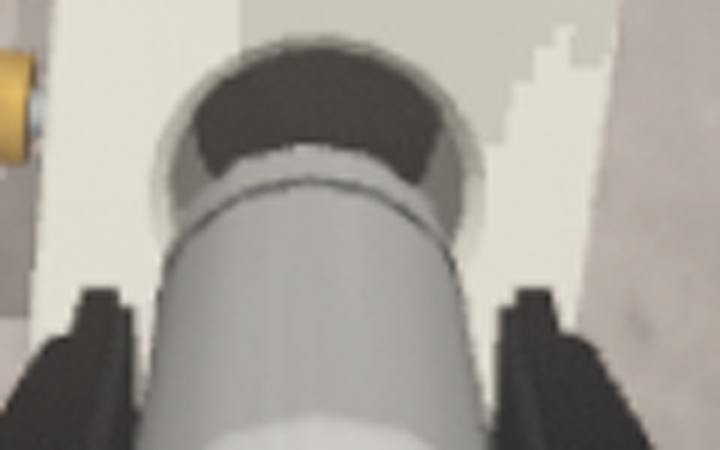

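```bash
cat >> h.py <<'E'
def wproj(p,s,X):
    T=p["tool_from_camera"]; R=Ro.from_euler("xyz",s["tcp_rot"]).as_matrix(); K=p["intrinsics"]
    c=(np.array(X)-s["eef_pos"])@R; c=(c-T[:3,3])@T[:3,:3]
    r=np.linalg.norm(c[:2]); th=np.arctan2(r,c[2]); return K[:2,2]+K[0,0]*th*c[:2]/r
def circ(p,s,c,r,n=72):
    a=np.linspace(0,2*np.pi,n,endpoint=False); return np.array([wproj(p,s,(c[0]+r*np.cos(t),c[1]+r*np.sin(t),c[2])) for t in a])
E
python3 - <<'E'
from h import *
s=env.state(); p=vision.read_camera("wrist")
h=wz(p,s,344.6,149.3,40); print("far hole",h, "corners",wz(p,s,301.2,89.6,40),wz(p,s,397.7,100,40))
for r in(16.5,18,18.5):
    q=circ(p,s,h,r); print(r,q.min(0),q.max(0))
for a in (84,84.5,85):
    n=h-70*np.array([np.cos(np.radians(a)),np.sin(np.radians(a)),0]); q=circ(p,s,n,18); print(a,"near",n.round(1),wproj(p,s,n).round(1),q.min(0).round(1),q.max(0).round(1))
e=s["eef_pos"]; c=np.array([e[0],e[1],59])
q=circ(p,s,c,15); print("foot at tcp:",q.min(0).round(1),q.max(0).round(1))
g=circ(p,s,c+[0,0,4],15); print("4mm up:",g.min(0).round(1))
print("cap top",wproj(p,s,(e[0],e[1],143)))
print("tcp",e)
E
```

```text
far hole [583.7 193.8  40. ] corners [557.2 231.4  40. ] [616.6 225.4  40. ]
16.5 [317.88378813 122.86272459] [371.23316234 175.70544968]
18 [315.45574038 120.45846384] [373.63637901 178.0867036 ]
18.5 [314.64668568 119.65734656] [374.43668825 178.87971785]
84 near [576.4 124.2  40. ] [333.  256.9] [305.6 230.3] [360.4 282.3]
84.5 near [577.  124.1  40. ] [334. 257.] [306.6 230.4] [361.3 282.3]
85 near [577.6 124.1  40. ] [334.9 257. ] [307.5 230.4] [362.2 282.4]
foot at tcp: [306.8 242.9] [356.1 289.2]
4mm up: [306.4 244.8]
cap top [331.41376    338.10545861]
tcp [575.35551607 124.30773493 100.29279385]
```

Run:
```python
from h import *
P={n:dict(np.load(f"{n}.npz")) for n in("scene","side")}
off={"scene":(242,131),"side":(250,126)}
for n,p in P.items():
    o=np.array(off[n])
    for X in [(575.7,120.5),(575.7,124.3)]:
        a=np.linspace(0,6.28,60); 
        f=np.array([proj(p,(X[0]+15*np.cos(t),X[1]+15*np.sin(t),59)) for t in a]); c=np.array([proj(p,(X[0]+13*np.cos(t),X[1]+13*np.sin(t),143)) for t in a])
        f=(f-o)*4; c=(c-o)*4
        print(n,X,"foot x",f[:,0].min().round(),f[:,0].max().round(),"bottom",f[:,1].max().round(),"cap x",c[:,0].min().round(),c[:,0].max().round(),"captop",c[:,1].min().round())
```

```text
scene (575.7, 120.5) foot x 219.0 276.0 bottom 327.0 cap x 215.0 268.0 captop 167.0
scene (575.7, 124.3) foot x 215.0 272.0 bottom 322.0 cap x 211.0 264.0 captop 163.0
side (575.7, 120.5) foot x 218.0 277.0 bottom 330.0 cap x 214.0 268.0 captop 179.0
side (575.7, 124.3) foot x 213.0 272.0 bottom 326.0 cap x 208.0 263.0 captop 175.0
```

Run:
```python
import cv2,numpy as np
b=cv2.imread("pics/w2.png")[235:310,270:390]; b=cv2.resize(b,None,fx=5,fy=5,interpolation=cv2.INTER_CUBIC)
c=cv2.imread("pics/scene3.png")[260:380,180:320]; c=cv2.resize(c,(600,514))
cv2.imwrite("pics/c5.png",b);cv2.imwrite("pics/c6.png",c)
```

```text
(no output)
```

View pics/c5.png

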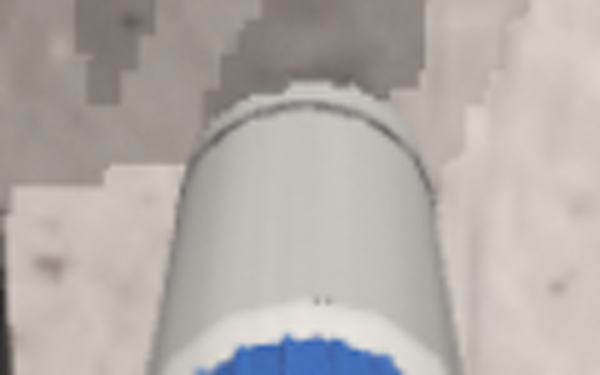

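View pics/c6.png

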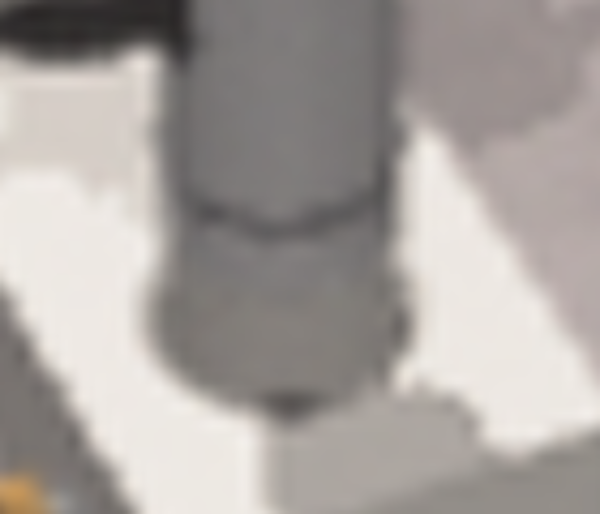

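```bash
python3 -m pendant '[[0.5,-1.5,4,0],[1,-3,9,0],[1,-3,14,0],[1,-3,14,0],[1,-3,14,0]]'
cat > look.py <<'E'
import sys
from h import *
n=sys.argv[1]; x0,x1,y0,y1=map(int,sys.argv[2:6])
s=env.state(); p=vision.read_camera("wrist");print(s["t"],s["eef_pos"].round(1),s["ft_force"].round(2)); cv2.imwrite(f"pics/{n}.png",p["pixels"][:,:,::-1])
f=min(800/(x1-x0),600/(y1-y0)); print("scale",f)
cv2.imwrite(f"pics/{n}c.png",cv2.resize(p["pixels"][y0:y1,x0:x1,::-1],None,fx=f,fy=f,interpolation=cv2.INTER_CUBIC))
e=s["eef_pos"]
q=circ(p,s,(e[0],e[1],e[2]-41),15); print("foot at tcp",q.min(0),q.max(0))
q=circ(p,s,(e[0],e[1],40),18); print("rim at tcp",q.min(0),q.max(0))
q=circ(p,s,(e[0],e[1]+1,40),18); print("rim at tcp +1mm y",q.min(0))
E
python3 look.py w4 280 400 215 305
```

```text
t: 9.48
eef_pos: [576.6, 127.3, 86.3]
tcp_rot: [-3.141, -0.002, -0.003]
ft_force: [0.0, 0.6, -2.6]
opening: 0.309
9.475 [576.6 127.3  86.3] [ 0.03  0.56 -2.58]
scale 6.666666666666667
foot at tcp [306.75200764 243.0029841 ] [356.14143734 289.4169013 ]
rim at tcp [302.47894623 235.79172697] [360.41832499 290.41601028]
rim at tcp +1mm y [302.43429677 234.19753618]
```

View pics/w4c.png

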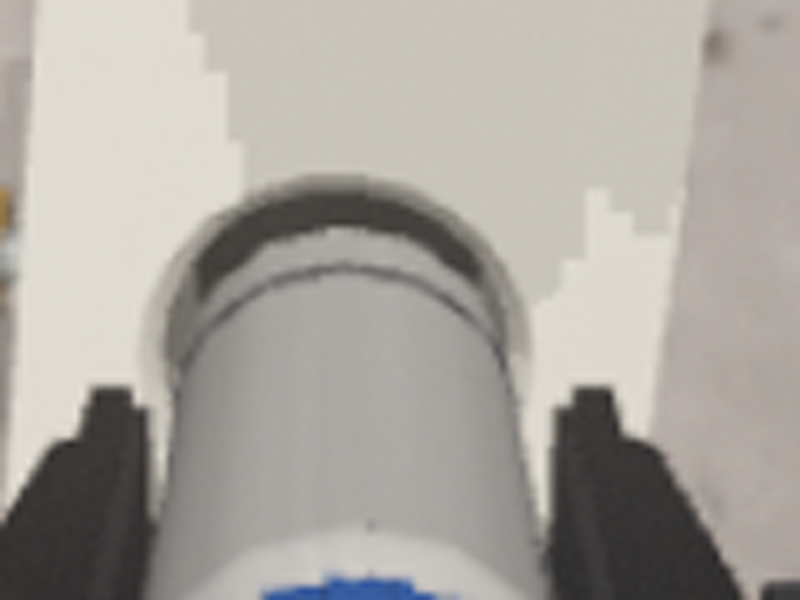

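```bash
python3 -m pendant '[[-0.6,-0.4,2,0],[-0.6,-0.4,4,0],[-0.6,-0.4,7,0],[-0.6,-0.4,10,0]]'; python3 -m pendant '[[0,0,2,0],[0,0,5,0],[0,0,7,0],[0,0,8,0],[0,0,8,0]]';python3 look.py w5 280 400 215 305
```

```text
t: 10.02
eef_pos: [576.0, 127.7, 76.1]
tcp_rot: [-3.141, -0.002, -0.003]
ft_force: [-0.5, 0.0, -3.1]
opening: 0.311
t: 10.65
eef_pos: [576.0, 127.7, 68.1]
tcp_rot: [-3.141, -0.002, -0.003]
ft_force: [0.3, 0.8, -2.9]
opening: 0.312
10.65 [576.  127.7  68.1] [ 0.33  0.8  -2.85]
scale 6.666666666666667
foot at tcp [306.74933769 243.00368396] [356.13873489 289.41771782]
rim at tcp [300.14169941 244.33282167] [362.74450875 302.70887001]
rim at tcp +1mm y [300.0873493  242.61497124]
```

View pics/w5c.png

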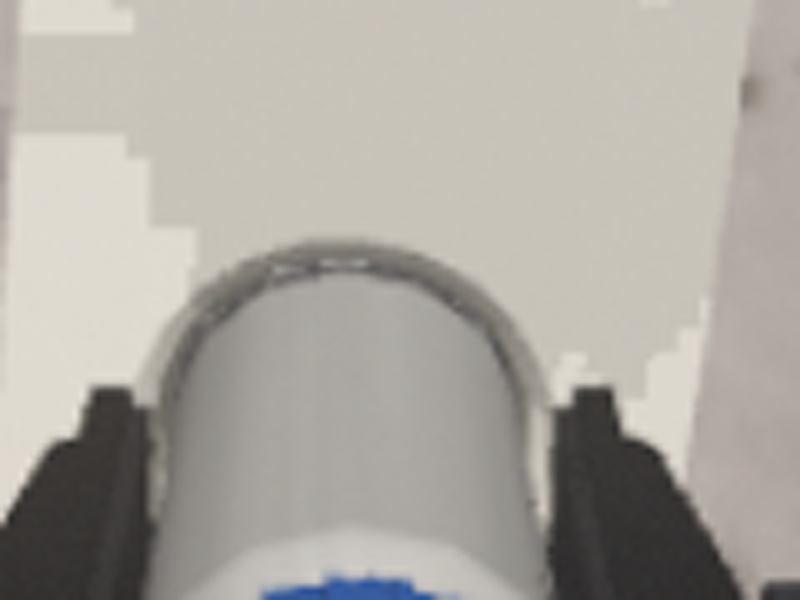

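The vial is in the well with clear lateral margin. From here I'll lower it gently.

```bash
python3 w.py; python3 -m pendant '[[0,0,0.5,0],[0,0,1,0],[0,0,1.5,0],[0,0,2,0]]';python3 -m pendant '[[0,0,0.5,0],[0,0,1,0],[0,0,1.5,0],[0,0,2,0]]'
```

```text
11.2 [576.  127.7  68.2] [-3.141e+00 -2.000e-03 -3.000e-03] 0.312 F [-0.    0.13 -1.95] [0.4  0.43 0.66]
t: 11.7
eef_pos: [576.1, 127.7, 66.1]
tcp_rot: [-3.141, -0.002, -0.003]
ft_force: [-0.2, -0.1, -1.5]
opening: 0.308
t: 12.2
eef_pos: [576.0, 127.7, 64.1]
tcp_rot: [-3.141, -0.002, -0.003]
ft_force: [0.0, -0.4, -2.3]
opening: 0.312
```

```bash
python3 -m pendant '[[0,0,0.7,0],[0,0,1.4,0],[0,0,2,0]]';python3 -m pendant '[[0,0,0.7,0],[0,0,1.4,0],[0,0,2,0]]' | grep -E "eef|force"
```

```text
t: 12.58
eef_pos: [576.0, 127.7, 62.0]
tcp_rot: [-3.141, -0.002, -0.003]
ft_force: [-0.5, -0.6, -2.5]
opening: 0.313
eef_pos: [576.0, 127.7, 60.0]
ft_force: [-0.0, 0.0, -2.6]
```

```bash
python3 -m pendant '[[0,0,0.7,0],[0,0,1.4,0],[0,0,2,0]]' | grep -E "eef|force"
```

```text
eef_pos: [576.0, 127.7, 57.9]
ft_force: [0.1, 0.6, -2.7]
```

```bash
cat > z.py <<'E'
# guard: exit 1 when contact felt (Fz well above -2)
from h import *
s=env.state(); import sys; sys.exit(0 if s["ft_force"][2]<-0.6 else 1)
E
python3 z.py && python3 -m pendant '[[0,0,0.7,0],[0,0,1.4,0],[0,0,2,0]]' | grep -E "eef|force"; python3 z.py && python3 -m pendant '[[0,0,0.7,0],[0,0,1.4,0],[0,0,2,0]]' | grep -E "eef|force"; python3 z.py && python3 -m pendant '[[0,0,0.7,0],[0,0,1.4,0],[0,0,2,0]]' | grep -E "eef|force"
```

```text
eef_pos: [576.0, 127.7, 55.9]
ft_force: [0.2, -0.6, -2.3]
eef_pos: [576.0, 127.7, 53.8]
ft_force: [0.4, 0.5, -2.7]
eef_pos: [576.0, 127.7, 51.8]
ft_force: [0.2, 0.1, -2.9]
```

```bash
python3 z.py && python3 -m pendant '[[0,0,0.6,0],[0,0,1.2,0]]' | grep -E "eef|force"; python3 z.py && python3 -m pendant '[[0,0,0.6,0],[0,0,1.2,0]]' | grep -E "eef|force"; python3 z.py && python3 -m pendant '[[0,0,0.6,0],[0,0,1.2,0]]' | grep -E "eef|force"
```

```text
eef_pos: [576.0, 127.7, 50.6]
ft_force: [-0.5, 0.2, -2.5]
eef_pos: [576.1, 127.7, 49.3]
ft_force: [0.3, 0.3, -0.7]
eef_pos: [576.1, 127.7, 48.4]
ft_force: [-1.8, 0.8, 4.8]
```

It has landed: Fz went from -2.5 to +4.8 N. I'll ease back slightly, check, then release.

```bash
python3 -m pendant '[[0,0,-0.4,0],[0,0,-0.8,0],[0,0,-0.8,0]]' | grep -E "eef|force"; python3 w.py
```

```text
eef_pos: [576.1, 127.7, 49.1]
ft_force: [-1.1, -0.0, -0.3]
16.075 [576.1 127.7  49.2] [-3.141e+00 -2.000e-03 -3.000e-03] 0.307 F [-0.93 -0.1   0.13] [0.29 0.51 0.37]
```

```bash
python3 -m pendant '[[0,0,0,0],[0,0,0,0],[0,0,0,0],[0,0,0,0],[0,0,0,0]]' 0.45; python3 w.py; python3 -m pendant '[[0,0,-12,0],[0,0,-30,0],[0,0,-55,0],[0,0,-85,0],[0,0,-95,0],[0,0,-95,0]]'; python3 look.py w6 240 440 150 300
python3 - <<'E'
from h import *
for n in("scene","side"):
    p=vision.read_camera(n); u,v=proj(p,(575,124,60)).astype(int)
    cv2.imwrite(f"pics/{n}6.png",cv2.resize(p["pixels"][v-60:v+60,u-60:u+60,::-1],None,fx=3,fy=3,interpolation=cv2.INTER_CUBIC))
cv2.imwrite("pics/ss6.png",np.hstack([cv2.imread(f"pics/{n}6.png") for n in("scene","side")]))
E
```

```text
t: 16.7
eef_pos: [576.1, 127.7, 49.2]
tcp_rot: [-3.141, -0.002, -0.003]
ft_force: [-0.2, -0.1, 0.1]
opening: 0.551
17.2 [576.  127.7  49.1] [-3.141e+00 -2.000e-03 -3.000e-03] 0.55 F [-0.37  0.2  -0.05] [0.51 0.46 0.37]
t: 17.95
eef_pos: [576.0, 127.7, 144.9]
tcp_rot: [-3.141, -0.004, -0.003]
ft_force: [-0.6, -0.2, -0.1]
opening: 0.553
17.95 [576.  127.7 144.9] [-0.61 -0.2  -0.1 ]
scale 4.0
foot at tcp [306.63334517 243.01458032] [356.02235958 289.43047176]
rim at tcp [307.91009096 215.58962309] [354.54204776 260.52458295]
rim at tcp +1mm y [307.88379497 214.30093283]
```

View pics/w6.png

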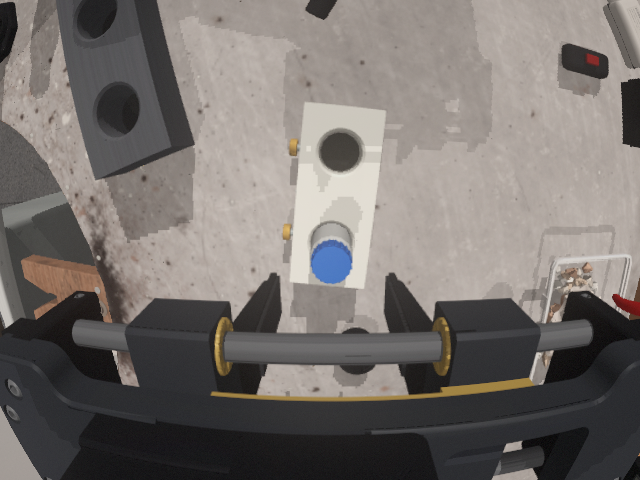

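View pics/ss6.png

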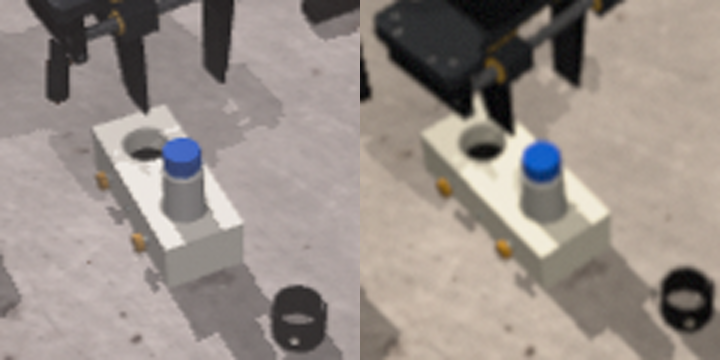

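The blue vial stands upright in the near white well (wrist (331,261)). Next is the red one.

```bash
python3 -m pendant '[[-10,25,0,0],[-28,65,0,0],[-46,107,0,0],[-64,150,0,0],[-80,192,0,0],[-96,230,0,0],[-108,252,0,0],[-109,257,0,0]]' 0.35; python3 -m pendant '[[0,0,0,0],[0,0,0,0]]'; python3 look.py w7 290 370 190 270
python3 - <<'E'
from h import *
s=env.state(); p=vision.read_camera("wrist")
im=p["pixels"].astype(int); m=((im[...,0]-im[...,1]>90)&(im[...,2]<90)).astype(np.uint8)
n,l,st,c=cv2.connectedComponentsWithStats(m)
for i in range(1,n):
    if st[i,4]>200: print(st[i],c[i].round(1),wz(p,s,*c[i],83))
E
```

```text
t: 19.1
eef_pos: [464.8, -129.9, 142.5]
tcp_rot: [-3.141, 0.001, -0.005]
ft_force: [-0.1, 0.1, 0.8]
opening: 0.646
t: 19.35
eef_pos: [465.1, -129.2, 142.2]
tcp_rot: [-3.141, 0.001, -0.005]
ft_force: [-0.1, 0.7, -0.0]
opening: 0.651
19.35 [ 465.1 -129.2  142.2] [-0.09  0.71 -0.01]
scale 7.5
foot at tcp [306.96996564 243.04357957] [356.35689568 289.46456222]
rim at tcp [308.34754203 216.40202263] [355.40231733 261.71690227]
rim at tcp +1mm y [308.31951812 215.10172826]
[ 316  232   40   43 1322] [335.1 252.7] [ 467.3 -126.1   83. ]
```

View pics/w7.png

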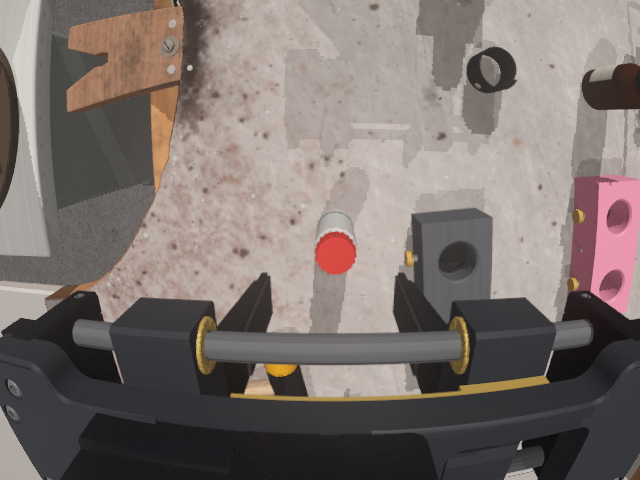

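```bash
python3 -m pendant '[[2,0,20,0],[2,0,45,0],[2,0,70,0],[2,0,90,0],[2,0,98,0],[2,0,101,0],[2,0,101,0]]'; python3 look.py w8 270 390 235 310
```

```text
t: 20.32
eef_pos: [467.2, -129.1, 41.7]
tcp_rot: [-3.141, 0.0, -0.004]
ft_force: [0.4, -0.3, 0.4]
opening: 0.649
20.325 [ 467.2 -129.1   41.7] [ 0.42 -0.25  0.43]
scale 6.666666666666667
foot at tcp [306.9176038  243.02142579] [356.3057814  289.43855481]
rim at tcp [296.08407535 259.57429222] [366.83881718 324.11559281]
rim at tcp +1mm y [296.00832579 257.64457806]
```

View pics/w8.png

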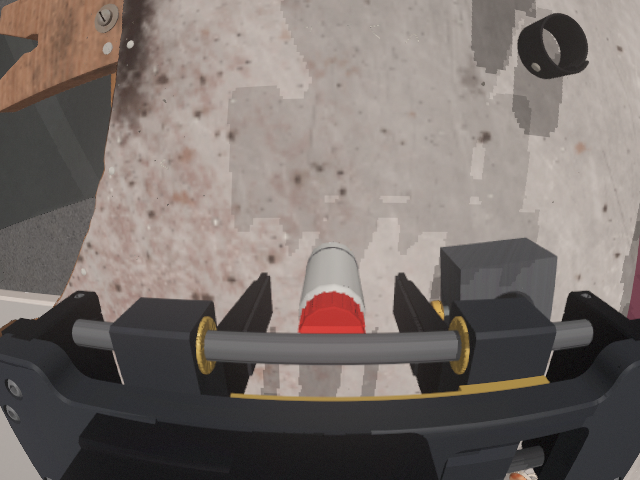

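The red vial is centred between the jaws. I'll close on it.

```bash
python3 -m pendant '[[0,0,0,0],[0,0,0,0],[0,0,0,0],[0,0,0,0],[0,0,0,0],[0,0,0,0]]' 1; python3 -m pendant '[[0,0,-5,0],[0,0,-11,0],[0,0,-17,0],[0,0,-20,0],[0,0,-20,0],[0,0,-20,0],[0,0,-20,0]]'; python3 w.py; python3 w.py
```

```text
t: 21.12
eef_pos: [467.3, -129.2, 41.9]
tcp_rot: [-3.141, 0.0, -0.004]
ft_force: [-0.4, -0.2, 2.0]
opening: 0.312
t: 22.0
eef_pos: [467.2, -129.1, 61.8]
tcp_rot: [-3.141, 0.0, -0.004]
ft_force: [-0.7, 1.1, -2.2]
opening: 0.311
22.5 [ 467.3 -129.2   61.9] [-3.141  0.    -0.004] 0.309 F [-0.25 -0.16 -3.2 ] [0.44 0.54 0.45]
23.0 [ 467.3 -129.2   61.9] [-3.141  0.    -0.004] 0.307 F [ 0.22 -0.31 -2.55] [0.54 0.18 0.34]
```

```bash
python3 w.py; python3 w.py; python3 w.py; python3 w.py; python3 w.py; python3 w.py
```

```text
23.5 [ 467.2 -129.2   61.9] [-3.141  0.    -0.004] 0.308 F [-0.08  0.05 -2.79] [0.54 0.43 0.43]
24.0 [ 467.3 -129.2   61.9] [-3.141  0.    -0.004] 0.31 F [ 0.15 -0.1  -2.59] [0.43 0.34 0.41]
24.5 [ 467.3 -129.2   61.9] [-3.141  0.    -0.004] 0.313 F [-0.1   0.08 -2.94] [0.27 0.34 0.3 ]
25.0 [ 467.3 -129.2   61.9] [-3.141  0.    -0.004] 0.31 F [-0.02 -0.12 -2.74] [0.44 0.54 0.37]
25.5 [ 467.3 -129.2   62. ] [-3.141  0.    -0.004] 0.311 F [ 0.04  0.12 -2.7 ] [0.36 0.38 0.49]
26.0 [ 467.3 -129.2   61.9] [-3.141  0.    -0.004] 0.309 F [ 0.13  0.15 -2.79] [0.64 0.36 0.27]
```

Red measures about 2.7 N (≈275–285 g, mean of 80 readings). That is under 300 g and inside the either-block band, so I'll use the white block's far well.

```bash
python3 -m pendant '[[0,-8,-15,0],[0,-35,-35,0],[0,-75,-43,0],[0,-120,-43,0],[0,-165,-43,0],[0,-205,-43,0],[0,-240,-43,0],[0,-260,-43,0]]'; python3 -m pendant '[[5,-15,0,0],[20,-33,0,0],[45,-47,0,0],[72,-56,0,0],[98,-61,0,0],[112,-62,0,0],[116,-62,0,0],[116,-62,0,0]]' ; python3 look.py w9 270 400 210 310
```

```text
t: 27.0
eef_pos: [468.0, 132.8, 106.1]
tcp_rot: [-3.141, -0.001, -0.003]
ft_force: [0.0, -0.1, -3.5]
opening: 0.313
t: 28.0
eef_pos: [583.7, 194.2, 106.2]
tcp_rot: [-3.141, 0.0, -0.003]
ft_force: [-0.0, 0.1, -3.2]
opening: 0.307
28.0 [583.7 194.2 106.2] [-0.    0.08 -3.22]
scale 6.0
foot at tcp [306.88663928 243.01500655] [356.27536882 289.43131513]
rim at tcp [304.86809712 227.8935381 ] [358.4238478  278.85710889]
rim at tcp +1mm y [304.832267   226.41690832]
```

View pics/w9c.png

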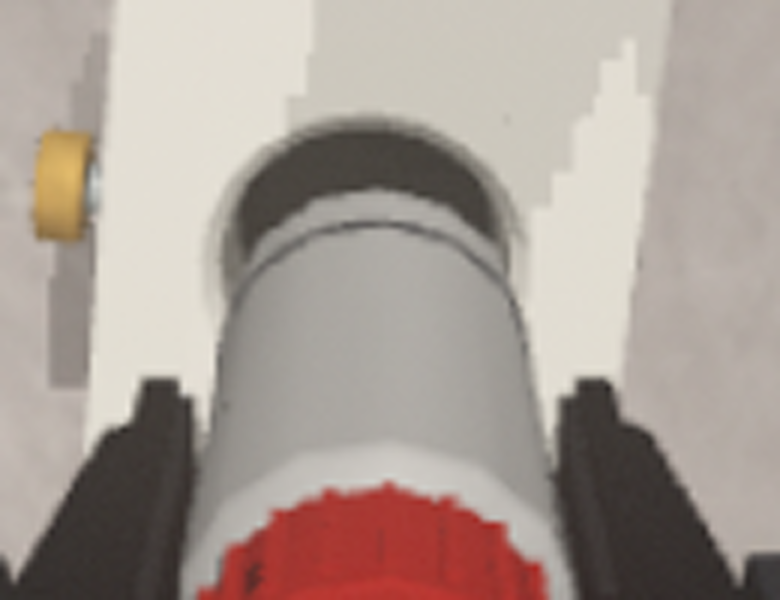

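```bash
python3 -m pendant '[[-0.5,1.6,5,0],[-0.5,1.6,12,0],[-0.5,1.6,20,0],[-0.5,1.6,20,0],[-0.5,1.6,20,0]]'; python3 look.py w10 280 400 215 305
```

```text
t: 28.68
eef_pos: [583.1, 192.8, 86.2]
tcp_rot: [-3.141, 0.0, -0.003]
ft_force: [-0.6, 0.2, -3.0]
opening: 0.309
28.675 [583.1 192.8  86.2] [-0.61  0.2  -3.04]
scale 6.666666666666667
foot at tcp [306.89248981 243.01596568] [356.2811845  289.43249951]
rim at tcp [302.61973813 235.85833514] [360.58682926 290.50895451]
rim at tcp +1mm y [302.57622075 234.26334637]
```

View pics/w10c.png

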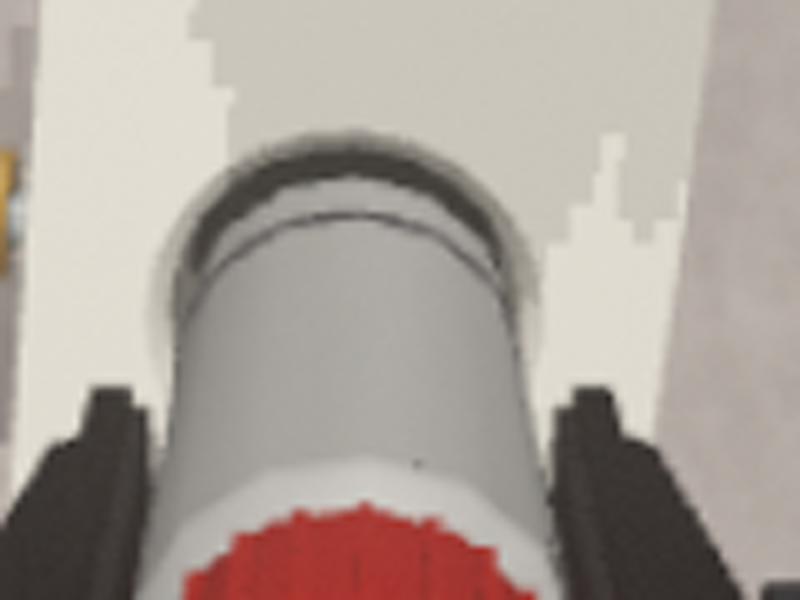

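Concentric. Lowering into the well.

```bash
python3 -m pendant '[[0,0.3,2,0],[0,0.3,4,0],[0,0.3,7,0],[0,0.3,10,0]]'|grep -E "eef|force"; python3 z.py && python3 -m pendant '[[0,0,2,0],[0,0,5,0],[0,0,7,0],[0,0,8,0],[0,0,8,0]]'|grep -E "eef|force"; python3 w.py; python3 z.py && python3 -m pendant '[[0,0,0.7,0],[0,0,1.4,0],[0,0,2,0]]' | grep -E "eef|force"; python3 z.py && python3 -m pendant '[[0,0,0.7,0],[0,0,1.4,0],[0,0,2,0]]' | grep -E "eef|force"
```

```text
eef_pos: [583.1, 192.4, 76.1]
ft_force: [0.8, -0.5, -2.6]
eef_pos: [583.1, 192.5, 68.1]
ft_force: [0.2, -0.1, -2.4]
30.35 [583.1 192.5  68.1] [-3.141e+00 -0.000e+00 -3.000e-03] 0.312 F [ 0.19  0.05 -3.07] [0.38 0.56 0.53]
eef_pos: [583.1, 192.5, 66.0]
ft_force: [-0.4, -0.2, -2.5]
eef_pos: [583.1, 192.5, 64.0]
ft_force: [-0.4, -0.5, -1.5]
```

```bash
sed -i 's/<-0.6/<-1.2/' z.py; python3 w.py; python3 z.py && python3 -m pendant '[[0,0,0.6,0],[0,0,1.2,0]]' | grep -E "eef|force"
```

```text
31.6 [583.1 192.4  64.1] [-3.141e+00 -0.000e+00 -3.000e-03] 0.311 F [-0.24 -0.03 -2.55] [0.5  0.28 0.46]
eef_pos: [583.1, 192.5, 63.1]
ft_force: [-1.6, -0.3, 2.2]
```

```bash
python3 -m pendant '[[0,0,-0.4,0],[0,0,-0.4,0]]' | grep -E "eef|force"; python3 w.py
```

```text
eef_pos: [583.1, 192.5, 63.6]
ft_force: [-1.1, -0.4, 0.0]
32.6 [583.2 192.5  63.5] [-3.141e+00 -0.000e+00 -3.000e-03] 0.309 F [-0.99  0.08  0.23] [0.41 0.53 0.62]
```

```bash
python3 -m pendant '[[0,0,0,0],[0,0,0,0],[0,0,0,0],[0,0,0,0],[0,0,0,0]]' 0.45; python3 w.py; python3 -m pendant '[[0,0,-12,0],[0,0,-30,0],[0,0,-55,0],[0,0,-85,0],[0,0,-105,0],[0,0,-110,0]]'; python3 -m pendant '[[-30,0,-10,0],[-80,0,-20,0],[-120,0,-20,0],[-120,0,-20,0]]'; python3 look.py w11 270 390 235 310
python3 - <<'E'
from h import *
for n in("scene","side"):
    p=vision.read_camera(n); u,v=proj(p,(578,156,60)).astype(int)
    cv2.imwrite(f"pics/{n}11.png",cv2.resize(p["pixels"][v-60:v+60,u-60:u+60,::-1],None,fx=3.3,fy=3.3,interpolation=cv2.INTER_CUBIC))
    for q in("brown_bottle","leather_cuff"):
        for d in vision.find_in(p,q)[:1]: print(n,q,(p["R"].T@(d["at"]-p["t"])).round(0))
cv2.imwrite("pics/ss11.png",np.hstack([cv2.imread(f"pics/{n}11.png") for n in("scene","side")]))
E
```

```text
t: 33.22
eef_pos: [583.2, 192.5, 63.5]
tcp_rot: [-3.141, -0.0, -0.003]
ft_force: [0.3, 0.0, -0.9]
opening: 0.547
33.725 [583.1 192.5  63.5] [-3.141e+00 -0.000e+00 -3.000e-03] 0.549 F [-0.    0.18  0.03] [0.41 0.45 0.38]
t: 34.48
eef_pos: [583.6, 192.5, 175.9]
tcp_rot: [-3.14, -0.004, -0.003]
ft_force: [0.2, -0.0, -0.8]
opening: 0.547
t: 34.98
eef_pos: [461.5, 192.9, 196.0]
tcp_rot: [-3.14, -0.003, -0.002]
ft_force: [0.5, 1.2, -0.2]
opening: 0.55
34.975 [461.5 192.9 196. ] [ 0.54  1.16 -0.2 ]
scale 6.666666666666667
foot at tcp [306.66867094 243.06131012] [356.05570436 289.48607324]
rim at tcp [311.36633792 203.79037642] [351.1572972  242.52289855]
rim at tcp +1mm y [311.35005297 202.68927341]
scene brown_bottle [715.  -0.  57.]
scene leather_cuff [595.   5.  18.]
side brown_bottle [715.   3.  59.]
side leather_cuff [594.  11.  18.]
```

View pics/w11.png

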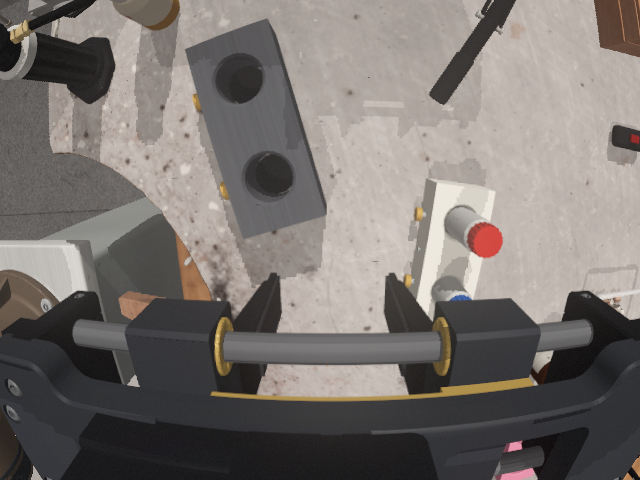

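View pics/ss11.png

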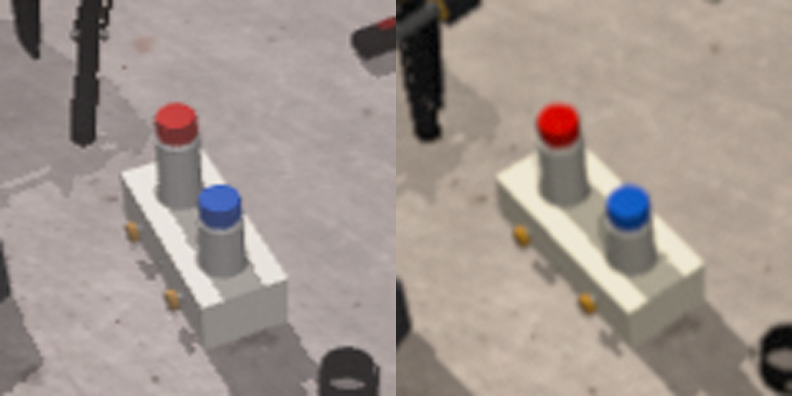

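Both vials stand upright in the white block, the gripper is clear, and the bottle and cuff are where they were. I'll hand in.

```bash
python3 -m pendant '[[0,0,0,0],[0,0,0,0]]' | head -2; python3 -c "
from cell import job
print(job.job_done())"
```

```text
t: 35.58
eef_pos: [464.3, 192.7, 195.0]
the job is handed in; nothing more can be done
None
```

I stood both vials in the white block and handed the job in at about 35.6 s; the hand-in gave no verdict.

| Vial | Weight felt | Well in the white block | Landing felt at |
|---|---|---|---|
| Blue (first) | about 2.0 N (≈200 g) | the one nearer the robot's centre line, around (576, 123) mm | foot about 8 mm up |
| Red (second) | about 2.7 N (≈280 g, 80 readings averaged) | the other one, around (583, 193) mm | foot about 21 mm up |

- **Landing:** pressing force peaked at about 7 N for blue and 5 N for red. I eased back before opening the fingers each time.
- **Last checks:** the final pictures show both vials upright in their wells with the gripper clear. The bottle and cuff measure within about 5 mm of where they started, which is the cameras' own error.
- **Red vial's block:** its weight falls in the 255–345 g band where either block counts, so white is right either way.
- **Look-alike:** I took the smaller right-hand dark block as the steel one (70 mm between wells, against 91 mm on the left-hand one). Neither vial needed it.
- **Camera disagreement:** for blue, the wrist camera and the fixed cameras differed by 3–4 mm along y. I lined up each vial by its position relative to the well rim in the same wrist picture, and both went in freely.

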